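Draw the sagging bolt over its bent keeper and hold the specimen gate ajar

ROBOT

A 7-joint arm with a two-finger parallel gripper is mounted at the origin on the work surface. World frame = base frame: x ahead of the robot, y to its left, z up, the work surface at z = 0. Lengths are in mm, angles in rad, forces in N, time in s.
With the tool pointing down it reaches from about 425 to 825 mm from the base axis. Payload 3.6 kg.
Tool frame: the origin (TCP) lies on the centre line of the jaws, within the pads' length; the fingertips stand 11 mm ahead of it and the grasp point (between the pads) lies 8 mm behind it; z points along the fingers, y is the line along which they close (so a half turn about z gives the same grasp; the last joint's range is limited). The gripper opens to 85 mm and grips with 20 to 120 N. Pads are 22 mm wide; open, the fingers measure 114 mm over their backs; the gripper's body (76 mm by 85 mm) begins 54 mm behind the grasp point. The pads swing forward as they close: fully open they stand 13 mm farther back than shut.
Start: joints at [-1.359, 0.615, -0.013, 1.423, 0.008, 1.103, -0.04], TCP at [153.718, 631.533, 242.297] pointing down, gripper open.
Joint ranges: [-3.12, 3.12], [-0.3, 2.06], [-1.34, 1.32], [0.26, 2.42], [-1.36, 4.5], [0.01, 1.98], [-2.84, 2.84]. Speed limits (rad/s): [2.79, 2.79, 3.14, 3.14, 3.14, 3.14, 3.14].

INTERFACE

Orientations are given as a rotation vector (axis times angle).
In Python, from station import env gives the robot as it stands.
- The arm moves only by the tool run_rows, called after "Emit:" by a JSON object that holds its "name" and its "arguments", one argument or row to a line. Schema: {"type":"object","properties":{"plan":{"type":"object","properties":{"steps":{"type":"array","items":{"type":"array","items":{"type":"number"},"minItems":5,"maxItems":5},"minItems":1,"maxItems":5}},"additionalProperties":false,"required":["steps"]},"only":{"type":"string"},"quiet":{"type":"boolean"},"lines":{"type":"string"}},"required":["plan"],"additionalProperties":false}. plan is an object whose key "steps" holds a list of rows, 1 to 5 of them, each of 5 numbers: the opening from 0.0 (shut) to 1.0 (fully open), then dx, dy, dz in shares of the most that a row can go, 1 being 50 mm, then a turn about the tool's z in units of 0.25 rad; each row shifts and turns the commanded pose from where the row before left it, along the tool's axes as they then stand; what a row does not reach is not made up. A row lasts 1/10 s, in which the tool goes at most 50 mm and 0.15 rad, less where a joint would pass 70% of its speed; a pose out of reach is approached as far as the arm can. The fingers move at their own pace and stop on an object; the grip force is fixed at half the most. Time passes only in rows, so rows that do not move let the fingers close. The tool returns the time, the measured TCP pose, the force, the opening and the grip force at its end. only (a regular expression) keeps the lines of the reply that match it, lines (a string "A,B") keeps lines A to B, and quiet returns only ok. Input that does not fit is refused with a message, and nothing moves.
- env.sense(): the state, without advancing time (a new reading comes with each control period).
- env.camera(name): name is "scene" or "top" or "wrist"; returns a dict with "frame" (480x640x3 uint8, blue, green, red), "mtx" (3x3 intrinsics, pixels), "distortion" ([k1, k2, p1, p2, k3] as OpenCV has them; the pictures are not rectified), "cam_to_world" (4x4, takes a point from camera to world coordinates). Camera axes: x right, y down, z forward; pixel columns grow to the right and rows downward; lengths in mm; the calibration is good to about 2 mm. A picture is of the moment at which its call begins. There is no depth.
- env.finish_job(): hands the job in; it is judged then, once.
The state is a dict: "clock": time; "joint_pos": joint angles; "joint_vel": joint speeds; "effort": joint torques, N m; "position": TCP position; "tool_rot": TCP orientation; "contact_force": force on the tool from outside, world axes, zero at the start; "moment": the same for the moment, N m; "finger_gap": opening from 0.0 (shut) to 1.0 (fully open); "gripper_force": force on a finger pad.
Only numpy, scipy, OpenCV 4.12 (cv2) and the standard library are available. Lean on these libraries where they do the work, as an engineer would, in place of code of your own. Each camera call takes 0.05 s, during which the arm holds its last target. There are 200 camera calls.

TASK

The bolt on the specimen cabinet's gate sags and its toothed nose catches behind the bent-up lip of the keeper: take the red knob with a gentle grip (it cracks if squeezed hard), raise the bolt so the nose rides over the lip, and draw it right out of the keeper without forcing it, while the gate is still shut. Then pull the spring-closed gate ajar by the same knob to about 30 degrees and finish while still holding the knob, keeping the gate there so a colleague can reach the slides. Leave the bottle, jar and orange slide box beside the cabinet alone.

Things in the scene. Friction and masses are not known exactly. Their poses are not given: they have to be found in the camera images.
- cabinet: Low white specimen cabinet, fixed to the bench, 350 mm wide, 200 mm deep, 112 mm high, clear top. Origin: on the bench, in the front plane. x points into the cabinet (away from the robot at yaw 0), y along the front towards the gate's hinge, z up. Its place and yaw (up to 0.3 rad) vary. The gate hangs in front, its mid plane at x = -12 mm.
- gate (a joint): Gate angle, rad: 0 shut against a stop, grows to 1.2 as the free end swings out towards the cabinet's -x (clockwise seen from above). Blue frame, clear panel, 280 mm wide, 18 mm thick, top at 126 mm. A spring swings it shut if let go: 0.3 N m at 0, 0.56 N m at 0.52 rad.
- gate_hinge (a point): Point on the gate's vertical hinge axis, 146 mm above the bench, at the cabinet's (-12, +150) mm. The knob is 215 mm from it with the bolt fully in, less by as much as the bolt is drawn.
- bolt_slide (a joint): How far the bolt is drawn, m: 0 fully in, 0.07 fully out; starts at 0 to 0.010. Drawing moves it along the gate's top towards the hinge (cabinet +y when shut) against 1 to 2 N of friction, and it stays where left. The nose is clear of the keeper beyond 0.034.
- bolt: Bright metal bar 12 mm square, 187 mm long, along the gate's top, with tooth and knob. Origin: its pivot at the rear end, 125 mm from the hinge when fully in, 146 mm above the bench; y from nose to pivot, z up along the knob. It tips about the pivot, nose up: at rest it sags 0.05 rad by its weight (about 160 g); it can be raised 0.13 rad from there to a hard stop (knob 12 mm up).
- knob (a point): Middle of the red plastic knob: upright cylinder 20 mm across, 44 mm tall, on a 12 mm neck, 90 mm along the bar from the pivot. This point is 46 mm above the bar's mid line (about 187 mm above the bench); the knob reaches 22 mm above and below it. Free all round above 165 mm from the bench. It cracks at about 60 N of squeeze from each finger: keep to 20 to 35 N.
- tooth (a point): Underside of the down-turned tooth at the bolt's nose (9 mm long, 12 mm wide, 12 mm deep below the bar), 183 mm along the bar from the pivot. At rest it hangs about 11 mm below the lip's top. Raising the knob 5.5 to 6 mm brings it level with the lip; raise it about 9 mm to be well over.
- keeper: Brass keeper on the latch post. Origin: top middle of its bent-up lip, 130 mm above the bench, 24 mm wide, 6 mm thick along the bolt, between tooth and gate. Axes as the cabinet's. Walls 23 mm higher stand before and behind the nose, 24 mm apart, running 37 mm from the lip away from the gate; open on top, but the bolt cannot rise out over them. Load it with less than 20 N.
- oil_bottle: Bystander: amber bottle, 52 mm across, 110 mm tall, standing beside the cabinet. Origin: centre of its underside.
- jar: Bystander: clear jar with blue cap, 60 mm across, 80 mm tall. Origin: centre of its underside.
- slide_box: Bystander: orange slide box, 100 x 55 x 35 mm, lying flat. Origin: centre of its underside.

How it is judged (in metres and radians):
On the way:
1. the bolt is drawn clear of the keeper while the gate is still shut (value of joint bolt_slide above 0.034 m and value of joint gate below 0.15 rad), for 0.05 s.
At the end, for the whole second after the job is handed in: The fingers still hold the bolt's knob (over 3 N) and keep the gate still at 20 to 40 degrees (0.35 to 0.70 rad, under 0.08 rad/s) against its spring; the three bystanders are within 15 mm of where they were (value of joint gate between 0.35 and 0.7 rad and velocity of joint gate between -0.08 and 0.08 rad/s and contact force between the fingers and bolt above 3 N and distance of each of oil_bottle, jar, slide_box from where it was at the start of the episode below 0.015 m); the arm keeps its last pose, push and grip.
It fails at once if the knob is squeezed hard (more than 120 N over both fingers) (contact force between the fingers and bolt above 120 N).
It fails at once if the bolt is forced against the keeper (more than 20 N) (contact force between bolt and keeper above 20 N).
It fails at once if a bystander is shoved or tipped (distance of any of oil_bottle, jar, slide_box from where it was at the start of the episode above 0.015 m or angle between any of oil_bottle, jar's own z axis and vertical above 0.3 rad).
It also fails if it takes over 35 s, if anything falls off the work surface, if the arm or the gripper's body presses on something with over 40 N, if the wrist force passes 120 N, or if a joint passes its speed limit or range.

## Working session

There is one attempt and no reset: what is moved stays moved. The work goes in short steps, Python scripts to look and compute and a tool call to move; the robot and the scene stay as the last step left them, time stands still between calls to the robot, and variables do not carry over. Pictures are saved under pics/ and viewed, at most 10 in all, crops included, and the job is handed in when it is done.

```bash
ls; mkdir -p pics; python3 - <<'E'
from station import env
import cv2,numpy as np
s=env.sense();print(s)
a=env.camera("scene");b=env.camera("top")
np.save("pics/scene.npy",a,allow_pickle=True);np.save("pics/top.npy",b,allow_pickle=True)
cv2.imwrite("pics/s0.png",a["frame"]);cv2.imwrite("pics/t0.png",b["frame"])
for c in(a,b):print(c["mtx"],c["distortion"],c["cam_to_world"])
E
```

```text
pics
station.py
{'clock': 0.0, 'joint_pos': array([-1.35848635,  0.61593749, -0.01263313,  1.4249847 ,  0.00807976,
        1.10339032, -0.04040087]), 'joint_vel': array([-3.27155011e-04, -1.05147264e-03, -1.29603483e-03, -9.36133275e-04,
       -8.96742544e-05,  1.87637874e-03,  1.28597437e-03]), 'effort': array([-1.22666343e-04, -4.69218707e+01,  2.59133801e-01, -1.71033311e+01,
        1.00289236e-02,  9.81477555e-03, -8.72886318e-06]), 'position': array([153.55009753, 630.80684707, 241.09777643]), 'tool_rot': array([-0.37408396, -3.11893102,  0.00416675]), 'contact_force': array([-0.11227505,  0.01025278,  0.37785064]), 'moment': array([-0.0633866 ,  0.05806558,  0.02121498]), 'gripper_force': 0.0, 'finger_gap': 0.9992424519637532}
[[601.89248955   0.         325.4865567 ]
 [  0.         601.89248955 246.23321973]
 [  0.           0.           1.        ]] [-0.00610938  0.          0.          0.          0.        ] [[-2.45547707e-01  5.57614710e-01 -7.92951549e-01  1.55056348e+03]
 [ 9.69301787e-01  1.30547259e-01 -2.08354166e-01  3.07679870e+02]
 [-1.26636972e-02 -8.19770241e-01 -5.72552515e-01  8.41381895e+02]
 [ 0.00000000e+00  0.00000000e+00  0.00000000e+00  1.00000000e+00]]
[[530.55705221   0.         320.98422516]
 [  0.         530.55705221 245.45946672]
 [  0.           0.           1.        ]] [-0.09422026  0.          0.          0.          0.        ] [[-2.25847518e-02 -9.79833975e-01  1.98532894e-01  3.28550347e+02]
 [-9.99691239e-01  2.41918725e-02  5.67281366e-03  5.20568392e+01]
 [-1.03612980e-02 -1.98343476e-01 -9.80077808e-01  1.33411472e+03]
 [ 0.00000000e+00  0.00000000e+00  0.00000000e+00  1.00000000e+00]]
```
View pics/s0.png

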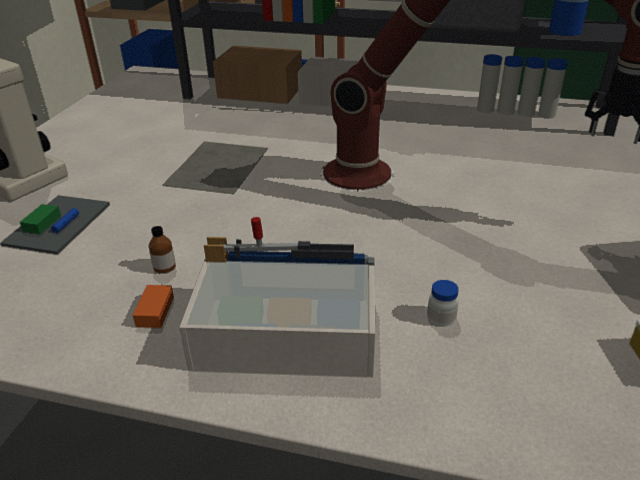

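View pics/t0.png

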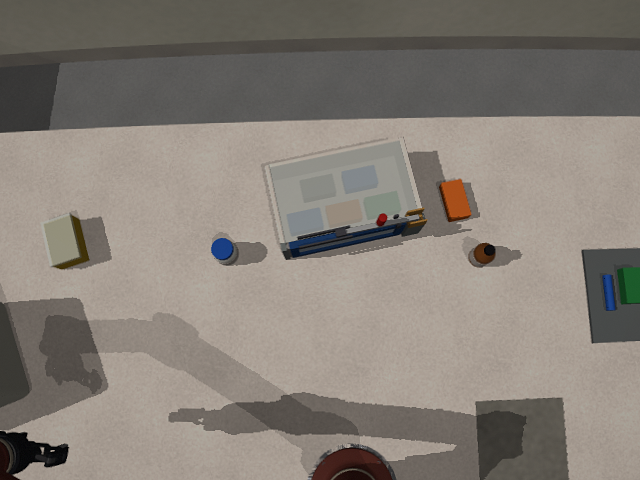

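The scene view shows the red knob at about (257,228), brass keeper at (215,249) and blue gate to its right. In the top view the knob is at (382,219), the keeper at (414,217), the gate's hinge end near (288,253), the bottle at (484,254), and the box and jar clear of them.

```bash
cat > h.py <<'E'
import numpy as np,cv2
def ray(c,p):
    u=cv2.undistortPoints(np.array([[p]],float),c["mtx"],np.array(c["distortion"]))[0,0]
    T=c["cam_to_world"];d=T[:3,:3]@np.array([u[0],u[1],1]);return T[:3,3],d/np.linalg.norm(d)
def plane(c,p,z):
    o,d=ray(c,p);return o+d*(z-o[2])/d[2]
def tri(rs):
    A=sum(np.eye(3)-np.outer(d,d) for o,d in rs);b=sum((np.eye(3)-np.outer(d,d))@o for o,d in rs)
    x=np.linalg.solve(A,b);return x,[np.linalg.norm(np.cross(x-o,d)) for o,d in rs]
def blob(c,lo,hi,roi=None):
    m=cv2.inRange(cv2.cvtColor(c["frame"],cv2.COLOR_BGR2HSV),lo,hi)
    if roi:
        k=np.zeros_like(m);x0,y0,x1,y1=roi;k[y0:y1,x0:x1]=255;m&=k
    n,l,s,ce=cv2.connectedComponentsWithStats(m)
    i=1+np.argmax(s[1:,4]);cs,_=cv2.findContours((l==i).astype(np.uint8),0,2)
    return ce[i],s[i],cv2.minAreaRect(cs[0])
E
python3 - <<'E'
from h import *
a=np.load("pics/scene.npy",allow_pickle=True).item();b=np.load("pics/top.npy",allow_pickle=True).item()
kr=((0,150,60),(8,255,255))
ka=blob(a,*kr,(240,205,275,250));kb=blob(b,*kr,(365,205,400,232));print(ka,kb)
print("knob",tri([ray(a,ka[0]),ray(b,kb[0])]))
br=((10,100,40),(25,255,255))
ba=blob(a,*br,(200,230,235,268));bb=blob(b,*br,(395,200,430,238));print(ba,bb)
print("keeper",tri([ray(a,ba[0]),ray(b,bb[0])]))
bl=((105,140,30),(125,255,255))
g=blob(b,*bl,(270,215,415,262));print(g,[plane(b,p,120)[:2] for p in cv2.boxPoints(g[2])])
g=blob(a,*bl,(220,240,380,270));print(g,[plane(a,p,126)[:2] for p in cv2.boxPoints(g[2])])
# enlarge crops
A=cv2.resize(a["frame"][205:285,195:385],None,fx=4,fy=4,interpolation=2)
B=cv2.resize(b["frame"][195:265,260:440],None,fx=4.2,fy=3.7,interpolation=2)
B=cv2.resize(B,(A.shape[1],int(70*760/180)));cv2.imwrite("pics/crop.png",np.vstack([A,B])[:600]);print(A.shape,B.shape)
E
```

```text
(array([257.68269231, 226.36538462]), array([251, 217,  11,  22, 104], dtype=int32), ((257.1764831542969, 227.70590209960938), (21.3431339263916, 8.246211051940918), 75.96376037597656)) (array([381.25609756, 219.12195122]), array([377, 214,  10,  12,  82], dtype=int32), ((381.4000244140625, 219.7000274658203), (7.602630615234375, 12.521980285644531), 26.56505012512207))
knob (array([616.04016211, -76.23922947, 192.60815865]), [np.float64(0.10208625660188178), np.float64(0.10208625660186824)])
(array([215.3625, 249.4125]), array([204, 237,  24,  25, 480], dtype=int32), ((215.5, 249.0), (24.0, 23.0), 90.0)) (array([416.02690583, 217.78026906]), array([405, 207,  23,  21, 223], dtype=int32), ((416.0477294921875, 217.3736114501953), (17.089323043823242, 20.61212158203125), 77.00537872314453))
keeper (array([ 632.62862368, -165.56170401,  133.49371631]), [np.float64(1.0596904217017933), np.float64(1.059690421701789)])
(array([332.94979079, 241.87447699]), array([289, 223, 117,  34, 717], dtype=int32), ((347.77801513671875, 237.2975616455078), (15.435311317443848, 117.89503479003906), 77.90524291992188)) [array([584.38043386, 134.85391639]), array([ 637.27560328, -138.03487454]), array([ 600.56498628, -143.65237419]), array([548.31960732, 127.69904912])]
(array([288.42385787, 257.57614213]), array([228, 252, 137,  12, 788], dtype=int32), ((296.00531005859375, 257.2474670410156), (136.11721801757812, 9.271631240844727), 1.2060487270355225)) [array([ 653.1634969 , -131.96810517]), array([ 622.79579943, -143.68415416]), array([568.77784486, 130.79694065]), array([599.93980323, 136.5730771 ])]
(320, 760, 3) (295, 760, 3)
```

View pics/crop.png

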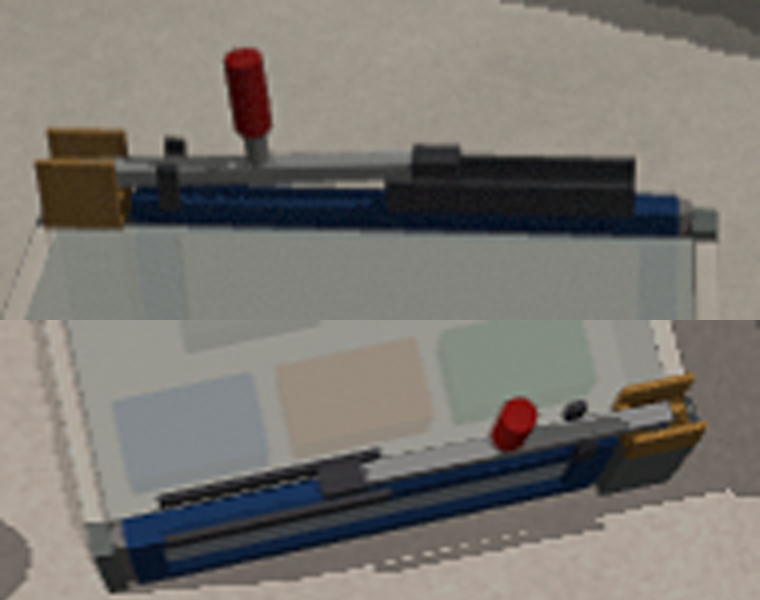

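Crop: the red knob stands on the bar, with the nose between the brass walls; the black guide hook is between the knob and the keeper. The gate line gives a yaw of about 0.19.

```bash
python3 - <<'E'
from station import env
from h import *
from scipy.spatial.transform import Rotation as R
s=env.sense();M=R.from_rotvec(s["tool_rot"]).as_matrix();print(M.round(3))
print("d tool",M.T@(np.array([616,-76,262])-s["position"]))
print("yaw x",np.arctan2(M[1,0],M[0,0]),"y",np.arctan2(M[1,1],M[0,1]))
E
```

```text
[[-0.972  0.236 -0.001]
 [ 0.236  0.972 -0.002]
 [-0.    -0.002 -1.   ]]
d tool [-616.45154756 -577.59963858  -19.39733884]
yaw x 2.902928982240042 y 1.3321326352173257
```

Careful with the scale: shifts go in shares of 50 mm and turns go in units of 0.25 rad. That gives: -36 mm is -0.72, -34 mm is -0.68.

Emit:
{"name": "run_rows", "arguments": {
  "plan": {"steps":[[1, -0.72, -0.68, -0.1, 0], [1, -0.72, -0.68, -0.1, 0], [1, -0.72, -0.68, -0.1, 0], [1, -0.72, -0.68, -0.08, 0], [1, -0.72, -0.68, 0, 0]]}
}}

```text
clock: 0.6
position: [289.3, 422.1, 261.6]
tool_rot: [0.374, 3.119, 0.001]
contact_force: [0.8, -0.2, -0.2]
finger_gap: 1.0
gripper_force: 0.0
```

Emit:
{"name": "run_rows", "arguments": {
  "plan": {"steps":[[1, -0.72, -0.68, 0, 0], [1, -0.72, -0.68, 0, 0], [1, -0.72, -0.68, 0, 0], [1, -0.72, -0.68, 0, 0], [1, -0.72, -0.68, 0, 0]]}
}}

```text
clock: 1.1
position: [423.7, 214.1, 261.2]
tool_rot: [-0.374, -3.119, 0.0]
contact_force: [0.9, 1.0, -0.9]
finger_gap: 1.001
gripper_force: 0.0
```

Emit:
{"name": "run_rows", "arguments": {
  "plan": {"steps":[[1, -0.72, -0.68, 0, 0], [1, -0.72, -0.68, 0, 0], [1, -0.72, -0.68, 0, 0], [1, -0.72, -0.68, 0, 0], [1, -0.72, -0.68, 0, 0]]}
}}

```text
clock: 1.6
position: [558.3, 6.6, 261.0]
tool_rot: [-0.374, -3.119, -0.0]
contact_force: [0.1, 0.3, -0.1]
finger_gap: 1.001
gripper_force: 0.0
```

Converted, 0.14 rad is 0.56.

Emit:
{"name": "run_rows", "arguments": {
  "plan": {"steps":[[1, 0, 0, 0, 0.56], [1, 0, 0, 0, 0.56], [1, 0, 0, 0, 0.56], [1, 0, 0, 0, 0.56], [1, 0, 0, 0, 0.56]]}
}}

```text
clock: 2.1
position: [557.4, 8.3, 260.8]
tool_rot: [-1.429, -2.797, 0.001]
contact_force: [-0.6, -0.6, 0.0]
finger_gap: 1.001
gripper_force: 0.0
```

Emit:
{"name": "run_rows", "arguments": {
  "plan": {"steps":[[1, 0, 0, 0, 0.56], [1, 0, 0, 0, 0.56], [1, 0, 0, 0, 0.56], [1, 0, 0, 0, 0.08], [1, 0, 0, 0, 0]]}
}}

```text
clock: 2.6
position: [557.5, 8.5, 260.9]
tool_rot: [-1.995, -2.426, 0.001]
contact_force: [1.0, 0.7, -0.3]
finger_gap: 1.002
gripper_force: 0.0
```

```bash
python3 - <<'E'
from station import env
from h import *
from scipy.spatial.transform import Rotation as R
s=env.sense();M=R.from_rotvec(s["tool_rot"]).as_matrix();print(M.round(3),s["position"],s["joint_pos"])
print("d tool",M.T@(np.array([616,-76,262])-s["position"]))
c=env.camera("wrist");np.save("pics/w1.npy",c,allow_pickle=True);cv2.imwrite("pics/w1.png",c["frame"])
E
```

```text
[[-0.193  0.981 -0.001]
 [ 0.981  0.193 -0.   ]
 [-0.    -0.001 -1.   ]] [557.53036003   8.52160671 260.9349494 ] [-0.33954771  0.47857031  0.43740415  1.67864137 -0.2283945   1.03619059
  0.36657095]
d tool [-94.23322716  41.01970287  -1.10363319]
```

View pics/w1.png

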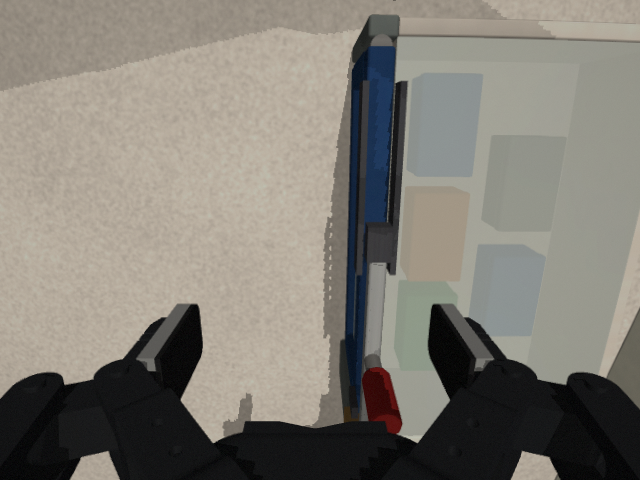

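The wrist view shows the knob at (380,400), the bar from (375,265) to (374,360), and the hinge pin at about (382,42).

```bash
python3 - <<'E'
from h import *
L=lambda n:np.load(f"pics/{n}.npy",allow_pickle=True).item()
a,b,w=L("scene"),L("top"),L("w1")
kr=((0,120,40),(8,255,255))
ka=blob(a,*kr,(240,205,275,250));kb=blob(b,*kr,(365,205,400,232));kw=blob(w,*kr,(340,350,420,445));print(ka[0],kb[0],kw)
for n,q in(("mid sb",[(a,ka[0]),(b,kb[0])]),("all",[(a,ka[0]),(b,kb[0]),(w,kw[0])]),("sw",[(a,ka[0]),(w,kw[0])])):
    print(n,tri([ray(*x) for x in q]))
print("bar",plane(w,(376,266),150),plane(w,(374,352),148),"hinge",plane(w,(382,42),146),plane(w,(382,42),130))
# hinge in scene: (370,260), top (288,253)
print("hinge tri",tri([ray(a,(369.5,260)),ray(w,(382,42))]))
# knob bottom/top ends in scene
print(ka[2],cv2.boxPoints(ka[2]))
E
```

```text
[256.90062112 227.30434783] [381.43010753 219.35483871] (array([381.33016477, 398.8225602 ]), array([ 362,  367,   40,   67, 1578], dtype=int32), ((379.8529357910156, 400.9117431640625), (69.12265014648438, 31.287094116210938), 75.96376037597656))
mid sb (array([616.2597531 , -77.40315514, 190.27481996]), [np.float64(0.4553706383235634), np.float64(0.4553706383235848)])
all (array([616.18423868, -76.90067413, 189.17944145]), [np.float64(1.4319999873110545), np.float64(0.27002009409934863), np.float64(1.6018813028036836)])
sw (array([616.03974824, -76.80942367, 189.14183852]), [np.float64(1.5116564232645873), np.float64(1.5116564232646774)])
bar [600.58928218  -2.63701528 150.        ] [615.38824157 -67.9295312  148.        ] hinge [572.75190687 130.94623679 146.        ] [574.65253563 134.22393587 130.        ]
hinge tri (array([575.39938826, 140.14447947, 116.61734273]), [np.float64(3.2448427433008424), np.float64(3.2448427433008433)])
((256.8108215332031, 227.8648681640625), (22.35826301574707, 8.877545356750488), 80.53767395019531) [[250.5946  217.56758]
 [259.35138 216.10811]
 [263.02704 238.16216]
 [254.27026 239.62163]]
```

Converted, -48 mm is -0.96, -47 mm is -0.94.

Emit:
{"name": "run_rows", "arguments": {
  "plan": {"steps":[[1, -0.96, 0.41, 0, 0], [1, -0.94, 0.41, 0, 0], [1, 0, 0, 0, 0], [1, 0, 0, 0.6, 0], [1, 0, 0, 0.6, 0]]}
}}

```text
clock: 3.15
position: [614.8, -74.8, 201.3]
tool_rot: [1.996, 2.424, 0.003]
contact_force: [0.4, 0.6, -0.1]
finger_gap: 1.001
gripper_force: 0.0
```

Emit:
{"name": "run_rows", "arguments": {
  "plan": {"steps":[[1, 0, 0, 0.41, 0], [0.6, 0, 0, 0, 0], [0.4, 0, 0, 0, 0], [0.35, 0, 0, 0, 0], [0.35, 0, 0, 0, 0]]}
}}

```text
clock: 3.65
position: [615.1, -74.5, 182.4]
tool_rot: [1.996, 2.423, 0.003]
contact_force: [-0.5, -0.9, 0.0]
finger_gap: 0.353
gripper_force: 0.0
```

```bash
python3 - <<'E'
from station import env
from h import *
c=env.camera("wrist");np.save("pics/w2.npy",c,allow_pickle=True);cv2.imwrite("pics/w2.png",c["frame"])
E
```

```text
(no output)
```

View pics/w2.png

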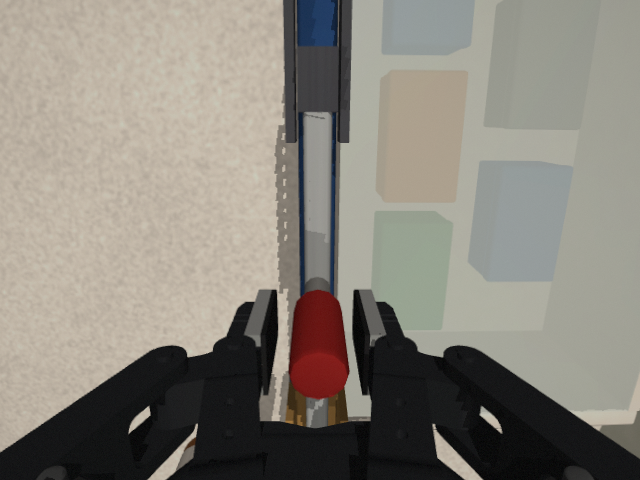

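The wrist view shows the knob centred between the pads (knob at 318 px, pads mid at about 315) and the bar vertical in the image, so the yaw is right. I'll close gently.

Converted, -2 mm is -0.04, 0.5 mm is 0.01.

Emit:
{"name": "run_rows", "arguments": {
  "plan": {"steps":[[0.29, -0.04, 0.01, 0.03, 0], [0.26, 0, 0, 0, 0], [0.24, 0, 0, 0, 0], [0.24, 0, 0, 0, 0], [0.24, 0, 0, 0, 0]]}
}}

```text
clock: 4.2
position: [615.7, -76.4, 179.6]
tool_rot: [1.997, 2.423, 0.001]
contact_force: [1.7, -0.9, 0.1]
finger_gap: 0.24
gripper_force: 0.7
```

Emit:
{"name": "run_rows", "arguments": {
  "plan": {"steps":[[0.225, 0, 0, 0, 0], [0.225, 0, 0, 0, 0], [0.225, 0, 0, 0, 0]]}
}}

```text
clock: 4.5
position: [615.5, -76.4, 179.6]
tool_rot: [1.998, 2.423, 0.0]
contact_force: [1.6, -1.8, 1.5]
finger_gap: 0.227
gripper_force: 15.4
```

Emit:
{"name": "run_rows", "arguments": {
  "plan": {"steps":[[0.217, 0, 0, 0, 0], [0.217, 0, 0, 0, 0], [0.217, 0, 0, 0, 0]]}
}}

```text
clock: 4.8
position: [615.3, -76.3, 179.6]
tool_rot: [1.998, 2.423, 0.0]
contact_force: [2.4, -0.6, 1.5]
finger_gap: 0.224
gripper_force: 31.0
```

Emit:
{"name": "run_rows", "arguments": {
  "plan": {"steps":[[0.212, 0, 0, 0, 0], [0.212, 0, 0, 0, 0], [0.212, 0, 0, 0, 0]]}
}}

```text
clock: 5.1
position: [615.3, -76.2, 179.5]
tool_rot: [1.998, 2.424, 0.0]
contact_force: [0.7, -1.3, 2.5]
finger_gap: 0.22
gripper_force: 41.2
```

Emit:
{"name": "run_rows", "arguments": {
  "plan": {"steps":[[0.217, 0, 0, 0, 0], [0.217, 0.02, 0, -0.04, 0], [0.217, 0.02, 0, -0.04, 0], [0.217, 0, 0, 0, 0], [0.217, 0, 0, 0, 0]]}
}}

```text
clock: 5.6
position: [613.5, -73.7, 182.0]
tool_rot: [-1.995, -2.423, 0.003]
contact_force: [0.8, -0.8, -7.0]
finger_gap: 0.223
gripper_force: 40.2
```

Emit:
{"name": "run_rows", "arguments": {
  "plan": {"steps":[[0.217, 0.02, 0, -0.04, 0], [0.217, 0.02, 0, -0.04, 0], [0.217, 0.01, 0, -0.03, 0], [0.217, 0, 0, 0, 0], [0.217, 0, 0, 0, 0]]}
}}

```text
clock: 6.1
position: [614.0, -70.7, 188.6]
tool_rot: [-1.996, -2.424, -0.001]
contact_force: [0.3, 1.3, -7.0]
finger_gap: 0.224
gripper_force: 40.0
```

```bash
python3 - <<'E'
from station import env
from h import *
for n in("scene","wrist"):
    c=env.camera(n);np.save("pics/%s3.npy"%n,c,allow_pickle=True)
    cv2.imwrite("pics/%s3.png"%n,cv2.resize(c["frame"][195:285,170:330],None,fx=5,fy=5,interpolation=2) if n=="scene" else c["frame"])
E
```

```text
(no output)
```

View pics/scene3.png

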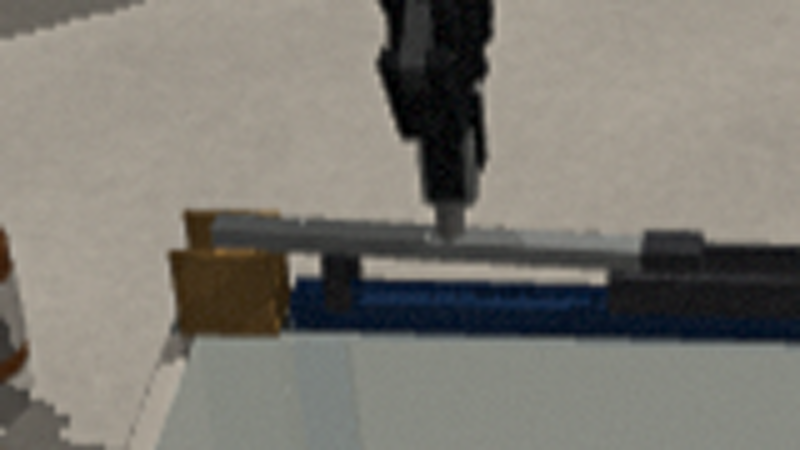

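The bar is clearly raised, with the nose up at the keeper wall tops. Next I draw it slowly and watch the force.

Converted, 3 mm is 0.06.

Emit:
{"name": "run_rows", "arguments": {
  "plan": {"steps":[[0.219, 0.06, 0, 0, 0], [0.219, 0.06, 0, 0, 0], [0.219, 0.06, 0, 0, 0], [0.219, 0.06, 0, 0, 0]]}
}}

```text
clock: 6.6
position: [612.0, -60.4, 189.0]
tool_rot: [1.998, 2.423, -0.001]
contact_force: [1.2, -0.9, -5.8]
finger_gap: 0.226
gripper_force: 40.1
```

Emit:
{"name": "run_rows", "arguments": {
  "plan": {"steps":[[0.221, 0.1, 0, 0, 0], [0.221, 0.1, 0, 0, 0], [0.221, 0.1, 0, 0, 0], [0.221, 0.1, 0, 0, 0], [0.221, 0.1, 0, 0, 0]]}
}}

```text
clock: 7.1
position: [607.2, -34.9, 188.9]
tool_rot: [1.998, 2.424, 0.0]
contact_force: [2.2, -0.8, -5.4]
finger_gap: 0.221
gripper_force: 37.8
```

Emit:
{"name": "run_rows", "arguments": {
  "plan": {"steps":[[0.221, 0.1, 0, 0, 0], [0.221, 0.1, 0, 0, 0], [0.221, 0, 0, 0, 0]]}
}}

```text
clock: 7.4
position: [605.2, -23.8, 188.7]
tool_rot: [-1.996, -2.425, -0.002]
contact_force: [1.7, 0.1, -7.4]
finger_gap: 0.223
gripper_force: 37.8
```

```bash
python3 - <<'E'
from station import env
from h import *
c=env.camera("scene")
cv2.imwrite("pics/s4.png",cv2.resize(c["frame"][195:285,170:330],None,fx=5,fy=5,interpolation=2))
E
```

```text
(no output)
```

View pics/s4.png

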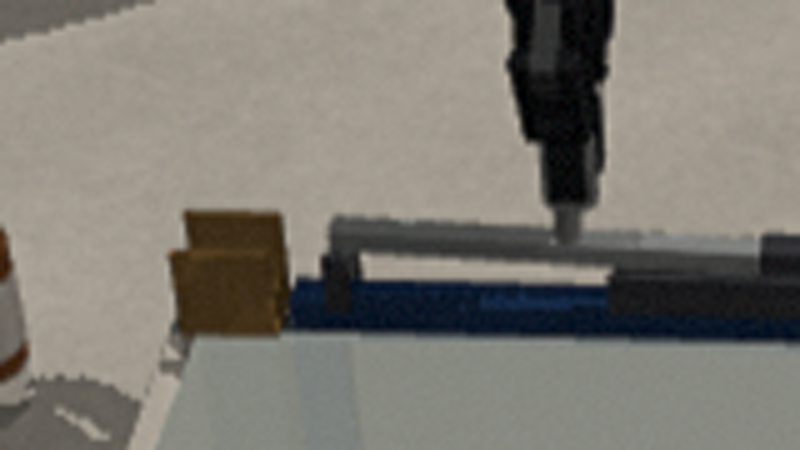

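The nose stands well clear of the keeper with the gate shut. Next I swing about the hinge (r about 158 mm), turning the tool with the gate.

Emit:
{"name": "run_rows", "arguments": {
  "plan": {"steps":[[0.221, 0.002, -0.126, 0, 0.16], [0.221, 0.002, -0.126, 0, 0.16], [0.221, 0.002, -0.126, 0, 0.16], [0.221, 0, 0, 0, 0]]}
}}

```text
clock: 7.85
position: [585.1, -28.2, 188.7]
tool_rot: [-2.142, -2.296, 0.001]
contact_force: [2.3, 2.4, -7.0]
finger_gap: 0.223
gripper_force: 37.8
```

Emit:
{"name": "run_rows", "arguments": {
  "plan": {"steps":[[0.221, 0.004, -0.158, 0, 0.2], [0.221, 0.004, -0.158, 0, 0.2], [0.221, 0.004, -0.158, 0, 0.2], [0.221, 0.004, -0.158, 0, 0.2]]}
}}

```text
clock: 8.25
position: [554.8, -27.4, 188.9]
tool_rot: [2.36, 2.073, 0.0]
contact_force: [2.3, 1.8, -7.1]
finger_gap: 0.224
gripper_force: 37.7
```

Emit:
{"name": "run_rows", "arguments": {
  "plan": {"steps":[[0.221, 0.004, -0.158, 0, 0.2], [0.221, 0.004, -0.158, 0, 0.2], [0.221, 0.004, -0.158, 0, 0.2], [0.221, 0.004, -0.158, 0, 0.2], [0.221, 0, 0, 0, 0]]}
}}

```text
clock: 8.75
position: [523.3, -20.2, 188.9]
tool_rot: [-2.554, -1.829, 0.002]
contact_force: [3.5, -0.4, -8.4]
finger_gap: 0.224
gripper_force: 37.7
```

Emit:
{"name": "run_rows", "arguments": {
  "plan": {"steps":[[0.221, 0, 0, 0, 0], [0.221, 0, 0, 0, 0], [0.221, 0, 0, 0, 0]]}
}}

```text
clock: 9.05
position: [524.6, -20.6, 188.9]
tool_rot: [2.553, 1.829, -0.0]
contact_force: [2.0, -0.3, -7.0]
finger_gap: 0.224
gripper_force: 37.8
```

```bash
python3 - <<'E'
from station import env
from h import *
c=env.camera("top");print(env.sense()["joint_vel"].round(4))
cv2.imwrite("pics/t5.png",cv2.resize(c["frame"][130:280,200:520],None,fx=2.5,fy=2.5,interpolation=2))
E
```

```text
[-0.0009 -0.      0.0003  0.0032 -0.0008 -0.0006 -0.003 ]
```

View pics/t5.png

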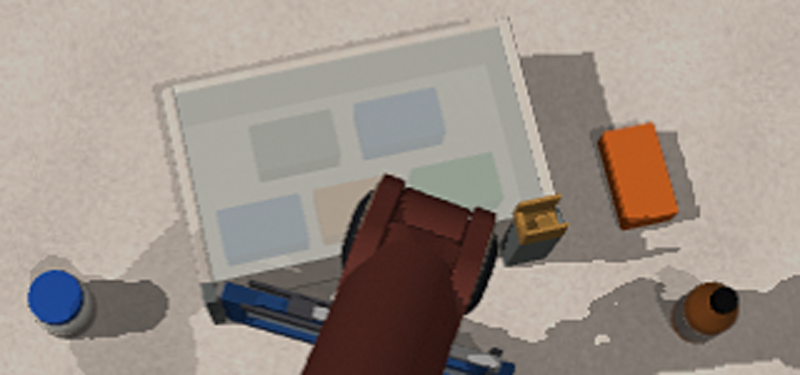

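The top view shows the gate ajar by about 0.5 rad (from (230,290) to (505,370) in the crop). The bottle, jar and box are where they were, and the grip is steady at 38 N.

```bash
python3 -c "
from station import env
print(env.finish_job())"
```

```text
the job is handed in; nothing more can be done
None
```

Job handed in at about 9 s: the bolt was raised and drawn clear of the keeper with the gate shut, and the gate is now held by the knob about 0.5 rad (29°) open; the grip sat at 38–41 N per finger, above the advised 20–35 N but well under the 60 N at which the knob cracks, and the bottle, jar and box look unmoved in the last top view.

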